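# Roll the soil roller back onto its strip under the low shelf

### The arm

A 6-joint arm with a two-finger parallel gripper is mounted at the origin on the work surface. World frame = base frame: x ahead of the robot, y to its left, z up, the work surface at z = 0. Lengths are in m, angles in rad, forces in N, time in s.
With the tool pointing down it reaches from about 0.375 to 0.9 m from the base axis. Payload 3.1 kg.
Tool frame: the origin (TCP) lies at the very end of the fingers, on their centre line; the grasp point (between the pads) lies 19 mm behind it (grip_depth is the distance from the TCP to the grasp point, in m); z points along the fingers, y is the line along which they close (so a half turn about z gives the same grasp; the last joint's range is limited). The gripper opens to 85 mm and grips with 20 to 120 N. Pads are 22 mm wide; open, the fingers measure 114 mm over their backs; the gripper's body (76 mm by 85 mm) begins 54 mm behind the grasp point. The pads swing forward as they close: fully open they stand 13 mm farther back than shut.
Start: joints at [0.994, 0.527, 1.433, -0, 1.181, -0.178], TCP at [0.243, 0.576, 0.231] pointing down, gripper open.
Joint ranges: [-3.08, 3.08], [-0.75, 2.2], [0.22, 2.44], [-1.43, 4.57], [0, 2.65], [-2.85, 2.85]. Speed limits (rad/s): [2.79, 2.79, 3.14, 3.14, 3.14, 3.14].

### API

Orientations are given as a unit quaternion [x, y, z, w].
In Python, from station import * gives the robot as it stands.
- The arm moves only by the tool apply_moves, never from a script. Its argument "plan" is a list of rows, each a list of 7 numbers: the shift along the tool's x, y, z in m, then the turn, a rotation vector about the tool's x, y, z in rad, then the gripper command: -1 is fully open, 1 is shut, values between are in proportion. In form: [[dx, dy, dz, wx, wy, wz, jaw], ...]. A call has 1 to 8 rows; each row shifts and turns the commanded pose from where the row before left it, along the tool's axes as they then stand; what a row does not reach is not made up. A row lasts 1/8 s, in which the tool goes at most 62.5 mm and 10.7 degrees, less where a joint would pass 70% of its speed; a pose out of reach is approached as far as the arm can. A call is refused whole if a number of a shift passes 0.0625 or a number of a turn 0.188, either way. A call with a gripper value outside its range is refused whole. The fingers move at their own pace and stop on an object; "force" is the grip in N (left out, the last holds). Time passes only in rows, so rows that do not move let the fingers close. It gives the time, the measured TCP pose, the force, the opening and the grip force at its end, in the units of the state.
- sense(): the state, without advancing time (a new reading comes with each control period).
- snapshot(name): name is "scene" or "top" or "wrist"; returns the picture (480x640x3 uint8, red, green, blue); there is no depth.
- calibration(name): a dict with "camera_matrix" (3x3 intrinsics, pixels), "k1" (the pictures are not rectified: a ray, as slopes to the right and down, at radius r is drawn at 1 + k1 r^2 times it, then the intrinsics apply), "R" (3x3) and "t" (3): a world point X has camera coordinates R X + t; the wrist camera has in their place "mount" (4x4, takes a point from camera to tool coordinates, whose origin is the TCP and whose axes are the flange's). Camera axes: x right, y down, z forward; pixel columns grow to the right and rows downward; lengths in m; the calibration is good to about 2 mm. A picture is of the moment at which its call begins: read the wrist's pose just before it. calibration takes no time and is no camera call.
- sign_off(): hands the job in; it is judged then, once.
The state is a dict: "t": time; "q": joint angles; "qd": joint speeds; "tau": joint torques, N m; "tcp_pos": TCP position; "tool_rot": TCP orientation; "force": force on the tool from outside, world axes, zero at the start; "ft_torque": the same for the moment, N m; "finger_gap": opening from 0.0 (shut) to 1.0 (fully open); "gripper_force": force on a finger pad.
Only numpy, scipy, OpenCV 4.12 (cv2) and the standard library are available. Lean on these libraries where they do the work, as an engineer would, in place of code of your own. Each camera call takes 0.05 s, during which the arm holds its last target. There are 200 camera calls.

### The job

Roll the wooden soil roller along the bench, away from the arm, and stop it under the low green wire shelf so that it comes to rest on the middle of the dark strip there, lying along the strip and within its length. Let it turn as it goes, keep it on the bench rather than lifting it, and leave the trowel, spanner, jug and seed tray where they are.

Things in the scene. Friction and masses are not known exactly. Their poses are not given: they have to be found in the camera images.
- roller: Plain wooden drum lying on the bench, 90 mm diameter, 160 mm long (184 over its 18 mm thick steel stub axles), about 0.5 kg. Origin at its centre, 45 mm up; y is its long axis; x and z turn as it rolls. Starts 130 to 170 mm on the arm's side of the strip, up to 0.08 rad off parallel. Pushed at 30 mm/s it rolls on some 10 to 25 mm after the push ends, at 12 mm/s only a few. Rolls best pushed below axle height.
- plug (a point): Small dark round wooden plug, 16 mm wide, in the middle of the drum's curved side; on top at the start (90 mm above the bench). It goes round with the roller and shows how far it has turned: on the way it must come below 30 mm.
- strip (a point): Middle of the dark wooden strip let in flush with the plywood bench under the shelf, 24 mm wide and 320 mm long; origin at bench height. y runs along the strip, x across it, level, away from the arm. No step or stop there.
- trowel: Bystander: garden trowel with steel blade and wooden handle, lying on the bench to the right of the roller, 310 mm long, 70 mm wide, up to 30 mm high; origin near its middle, x towards the blade.
- spanner: Bystander: steel spanner lying on the bench further right, 190 mm long, origin under its middle, along x.
- jug: Bystander: white ceramic jug standing to the left of the roller, about 105 mm wide and 150 mm high, handle to its +y side reaching 91 mm from its axis; origin under its centre.
- seed_tray: Bystander: black plastic seed tray with cells, 360 x 200 x 55 mm, far left on the bench; origin under its centre.
- shelf_edge (a point): Middle of the lower front edge (arm's side) of the fixed green wire shelf, 200 mm above the bench, 85 mm nearer the arm than the strip's middle; axes as the strip's. The shelf is 140 mm deep, 560 mm long, 20 mm thick: a rail in front and behind with thin cross wires, on solid 20 mm end panels, 520 mm apart inside; open in front and behind. A pot stands near each end, up to 290 mm high.
There are look-alikes about, which are no part of the job. Several things have the shape of the roller; the one meant has the colours described above.

How it is judged:
By the outcome, as a careful person would: the job done as asked, in the order asked, and still so for the second after the job is handed in, with the robot touching nothing.
It also fails if it takes over 58 s, if anything falls off the work surface, if the arm or the gripper's body presses on something with over 40 N, if the wrist force passes 120 N, or if a joint passes its speed limit or range.

## Working session

There is one attempt and no reset: what is moved stays moved. The work goes in short steps, Python scripts to look and compute and a tool call to move; the robot and the scene stay as the last step left them, time stands still between calls to the robot, and variables do not carry over. Pictures are saved under pics/ and viewed, at most 10 in all, crops included, and the job is handed in when it is done.

Besides the shell and the picture viewer there is one more tool, called after "Emit:" by a JSON object that holds its "fn" and its "kwargs", one argument or row to a line. apply_moves: Moves the arm, as the interface text tells. Its arguments: {"type":"object","properties":{"plan":{"type":"array"},"force":{"type":"number"}},"required":["plan"]}

```bash
mkdir -p pics; ls
python3 - <<'E'
from station import *
import cv2
for n in("scene","top"):
    cv2.imwrite(f"pics/{n}0.png",snapshot(n)[:,:,::-1])
    c=calibration(n);print(n,c)
s=sense();print(s)
E
```

```text
pics
scene {'camera_matrix': array([[554.84950393,   0.        , 315.13085778],
       [  0.        , 554.84950393, 238.12912113],
       [  0.        ,   0.        ,   1.        ]]), 'k1': 0.01743743934761911, 'R': array([[ 0.70763263,  0.70654611,  0.00697479],
       [ 0.4595778 , -0.45274182, -0.76407663],
       [-0.53669759,  0.54389101, -0.64508779]]), 't': array([-0.34704241, -0.10664863,  1.78169125])}
top {'camera_matrix': array([[514.20308188,   0.        , 322.67597865],
       [  0.        , 514.20308188, 235.8541754 ],
       [  0.        ,   0.        ,   1.        ]]), 'k1': 0.05022839665376055, 'R': array([[ 0.02590366, -0.99961555, -0.00988692],
       [-0.99224793, -0.02450771, -0.12183354],
       [ 0.1215444 ,  0.01296621, -0.9925013 ]]), 't': array([-4.36650858e-05,  4.82654935e-01,  1.64366048e+00])}
{'t': 0.1, 'q': array([ 9.93471030e-01,  5.28375353e-01,  1.43381781e+00,  1.21847192e-05,
        1.18139032e+00, -1.78531919e-01]), 'qd': array([-8.37483096e-05, -1.97579270e-03, -2.14913589e-03,  5.81199083e-04,
        1.02567910e-03, -7.16261841e-04]), 'tau': array([ 2.22938816e-04, -4.43304276e+01, -1.78587556e+01, -2.11122351e-04,
        3.89290770e-03, -5.64475442e-06]), 'tcp_pos': array([0.2423121 , 0.5753969 , 0.23041627]), 'tool_rot': array([ 1.98080184e-01,  9.80185314e-01, -9.23085501e-04, -3.72538534e-04]), 'force': array([-0.83742551,  0.4655843 ,  0.56973133]), 'ft_torque': array([ 0.01980551, -0.00576549,  0.0638699 ]), 'gripper_force': 0.0, 'finger_gap': 0.9968709621823851}
```

View pics/scene0.png

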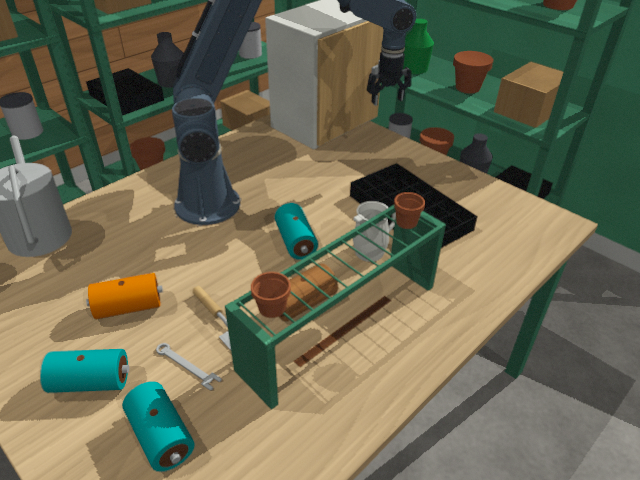

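View pics/top0.png

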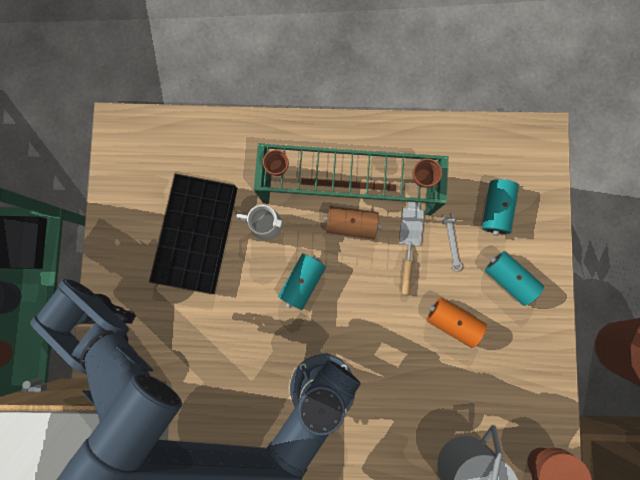

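The top view shows the brown roller at about (352,221) with its plug at (352,220). The strip runs from (302,183) to (397,188) under the shelf. The jug is at (264,221), the trowel at (410,230) and a teal look-alike at (302,281), which is between the arm and the roller.

```bash
cat > h.py <<'E'
from station import *
import cv2, numpy as np
def cast(n,uv,z):
    c=calibration(n);K=c["camera_matrix"];k=c["k1"]
    p=cv2.undistortPoints(np.array(uv,float).reshape(-1,1,2),K,np.array([k,0,0,0.]))[:,0]
    o=-c["R"].T@c["t"];d=np.c_[p,np.ones(len(p))]@c["R"]
    return o+d*((z-o[2])/d[:,2])[:,None]
def proj(n,X):
    c=calibration(n);r,_=cv2.Rodrigues(c["R"])
    return cv2.projectPoints(np.array(X,float).reshape(-1,3),r,c["t"],c["camera_matrix"],np.array([c["k1"],0,0,0.]))[0][:,0]
E
python3 - <<'E'
from h import *
np.set_printoptions(precision=4,suppress=True)
im=snapshot("top");hsv=cv2.cvtColor(im,cv2.COLOR_RGB2HSV)
for nm,(x0,x1,y0,y1) in dict(strip=(290,405,174,196),roller=(320,390,200,245)).items():
    sub=hsv[y0:y1,x0:x1].astype(int);r=im[y0:y1,x0:x1].astype(int)
    print(nm,[tuple(im[y,x]) for y,x in ((185,345),(186,375),(225,340),(222,370),(245,350),(195,345))])
cv2.imwrite("pics/c1.png",cv2.resize(im[135:250,235:460],None,fx=3.5,fy=3.5,interpolation=cv2.INTER_CUBIC)[:,:,::-1])
s=snapshot("scene")
cv2.imwrite("pics/c2.png",cv2.resize(s[180:410,180:460],None,fx=2.6,fy=2.6,interpolation=cv2.INTER_CUBIC)[:,:,::-1])
E
```

```text
strip [(np.uint8(47), np.uint8(32), np.uint8(26)), (np.uint8(75), np.uint8(49), np.uint8(34)), (np.uint8(130), np.uint8(89), np.uint8(58)), (np.uint8(153), np.uint8(104), np.uint8(70)), (np.uint8(176), np.uint8(149), np.uint8(115)), (np.uint8(63), np.uint8(115), np.uint8(91))]
roller [(np.uint8(47), np.uint8(32), np.uint8(26)), (np.uint8(75), np.uint8(49), np.uint8(34)), (np.uint8(130), np.uint8(89), np.uint8(58)), (np.uint8(153), np.uint8(104), np.uint8(70)), (np.uint8(176), np.uint8(149), np.uint8(115)), (np.uint8(63), np.uint8(115), np.uint8(91))]
```

View pics/c1.png

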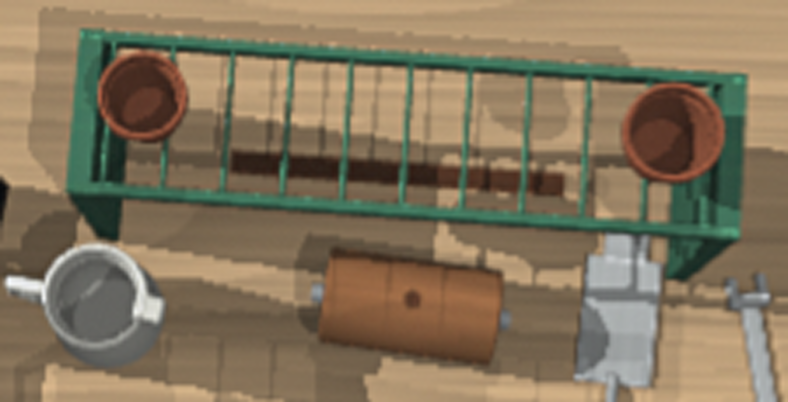

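View pics/c2.png

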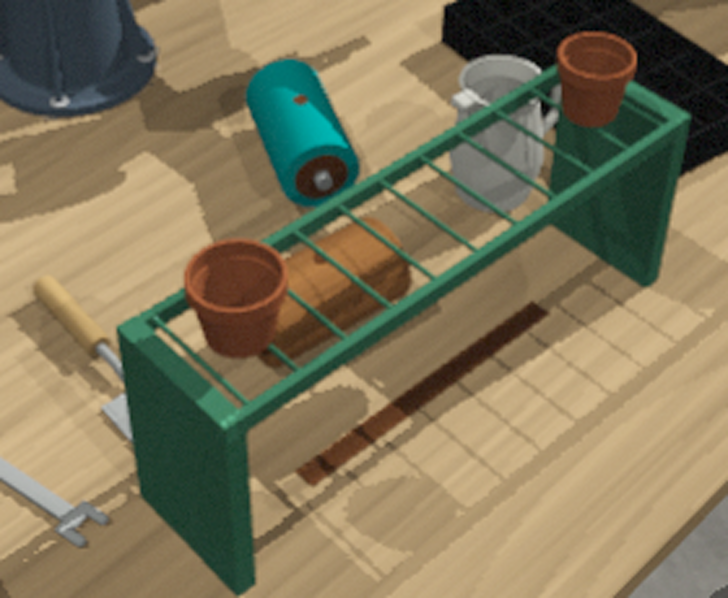

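The crops show the strip ends at (232,162) and (564,184) in c1, and at (309,477) and (540,309) in c2. In c1 the axle tips are at (313,294) and (510,320), and the plug is at (413,299).

Run:
```python
from h import *
np.set_printoptions(precision=4,suppress=True)
f=lambda p:np.array(p)/3.5+[235,135]-.36
g=lambda p:np.array(p)/2.6+[180,180]-.3
a=cast("top",f([[232,162],[564,184]]),0);b=cast("scene",g([[540,309],[309,477]]),0)
print("strip",a,b,a.mean(0),b.mean(0))
for e in(a,b):
    d=e[0]-e[1];print(np.linalg.norm(d),-np.arctan2(d[0],d[1]))
r=cast("top",f([[313,294],[510,320]]),.045);d=r[0]-r[1];print("roller",r,r.mean(0),np.linalg.norm(d),-np.arctan2(d[0],d[1]))
print("plug",cast("top",f([[413,299]]),.09), cast("scene",g([[321,256]]),.09))
print("shelf front",cast("top",f([[68,192],[740,237]]),.22),"back",cast("top",f([[82,30],[746,74]]),.22))
print("jug rim",cast("top",f([[45,297],[148,297],[165,310]]),.15), "trowel",cast("top",f([[575,380],[607,235],[590,260],[608,400]]),0.01))
print("teal",cast("top",[[302,281],[280,300],[288,305],[310,255],[325,262]],.045))
```

```text
strip [[ 0.6699  0.0903  0.    ]
 [ 0.6558 -0.2274  0.    ]] [[ 0.6702  0.091   0.    ]
 [ 0.6558 -0.221   0.    ]] [ 0.6629 -0.0685  0.    ] [ 0.663 -0.065  0.   ]
0.31801482875586834 -0.04432756692839355
0.31238431718727927 -0.04603666261444965
roller [[ 0.5368  0.0089  0.045 ]
 [ 0.517  -0.1732  0.045 ]] [ 0.5269 -0.0821  0.045 ] 0.18319046890488697 -0.10853459898303684
plug [[ 0.5274 -0.0815  0.09  ]] [[ 0.5247 -0.0779  0.09  ]]
shelf front [[ 0.5902  0.213   0.22  ]
 [ 0.5654 -0.3441  0.22  ]] back [[ 0.729   0.2068  0.22  ]
 [ 0.7034 -0.3491  0.22  ]]
jug rim [[0.512  0.2397 0.15  ]
 [0.5143 0.1505 0.15  ]
 [0.5032 0.1354 0.15  ]] trowel [[ 0.4668 -0.2381  0.01  ]
 [ 0.6054 -0.2671  0.01  ]
 [ 0.5811 -0.2513  0.01  ]
 [ 0.4487 -0.2689  0.01  ]]
teal [[0.334  0.0741 0.045 ]
 [0.2722 0.1421 0.045 ]
 [0.2571 0.1161 0.045 ]
 [0.4177 0.051  0.045 ]
 [0.3964 0.0023 0.045 ]]
```

Emit:
{"fn": "apply_moves", "kwargs": {
  "plan": [
    [-0.036, -0.0446, 0, 0, 0, 0, -1],
    [-0.036, -0.0446, 0, 0, 0, 0, -1],
    [-0.036, -0.0446, 0, 0, 0, 0, -1],
    [-0.036, -0.0446, 0, 0, 0, 0, -1],
    [-0.036, -0.0446, 0, 0, 0, 0, -1],
    [-0.036, -0.0446, 0, 0, 0, 0, -1],
    [-0.036, -0.0446, 0, 0, 0, 0, -1],
    [-0.036, -0.0446, 0, 0, 0, 0, -1]
  ]
}}

```text
t: 1.2
tcp_pos: [0.3699, 0.1336, 0.2315]
tool_rot: [0.198, 0.98, 0.0, 0.001]
force: [0.7, 1.1, -0.0]
finger_gap: 1.004
gripper_force: 0.0
```

Emit:
{"fn": "apply_moves", "kwargs": {
  "plan": [
    [-0.036, -0.0446, 0, 0, 0, 0, -1],
    [-0.036, -0.0446, 0, 0, 0, 0, -1],
    [-0.036, -0.0446, 0, 0, 0, 0, -1],
    [-0.036, -0.0446, 0, 0, 0, 0, -1],
    [0, 0, 0, 0, 0, -0.118, -1],
    [0, 0, 0, 0, 0, -0.118, -1],
    [0, 0, 0, 0, 0, -0.118, -1],
    [0, 0, 0, 0, 0, 0, -1]
  ]
}}

```text
t: 2.2
tcp_pos: [0.4328, -0.0851, 0.2313]
tool_rot: [0.023, 1.0, 0.0, -0.0]
force: [0.4, -0.2, -0.4]
finger_gap: 1.005
gripper_force: 0.0
```

Emit:
{"fn": "apply_moves", "kwargs": {
  "plan": [
    [0, 0, 0, 0, -0.157, 0, -1],
    [0, 0, 0, 0, -0.157, 0, -1],
    [0, 0, 0, 0, -0.157, 0, -1],
    [0, 0, 0, 0, -0.157, 0, -1],
    [0, 0, 0, 0, -0.157, 0, -1],
    [0, 0, 0, 0, 0, 0, -1]
  ]
}}

```text
t: 2.95
tcp_pos: [0.4537, -0.0584, 0.2808]
tool_rot: [0.031, 0.946, -0.011, 0.322]
force: [-0.5, 0.4, -0.5]
finger_gap: 0.995
gripper_force: 0.0
```

Run:
```python
from h import *
np.set_printoptions(precision=3,suppress=True)
s=sense();print(s["q"],s["qd"],s["tcp_pos"],s["tool_rot"])
from scipy.spatial.transform import Rotation as R
print(R.from_quat(s["tool_rot"]).as_matrix())
```

```text
[-0.581  0.062  2.235  0.899  0.395 -2.852] [-0.013  0.042 -0.021 -0.041 -0.004 -0.   ] [ 0.454 -0.058  0.281] [ 0.031  0.946 -0.011  0.322]
[[-0.79   0.066  0.609]
 [ 0.052  0.998 -0.04 ]
 [-0.611 -0.    -0.792]]
```

Emit:
{"fn": "apply_moves", "kwargs": {
  "plan": [
    [0, 0, 0, 0, 0, 0.185, -1],
    [0, 0, 0, 0, 0, 0.185, -1],
    [0, 0, 0, 0, 0, 0.185, -1],
    [0, 0, 0, 0, 0, 0.185, -1],
    [0, 0, 0, 0, 0, 0.185, -1],
    [0, 0, 0, 0, 0, 0.185, -1],
    [0, 0, 0, 0, 0, 0.185, -1],
    [0, 0, 0, 0, 0, 0.185, -1]
  ]
}}

```text
t: 3.95
tcp_pos: [0.4544, -0.0598, 0.2793]
tool_rot: [0.663, 0.676, 0.209, 0.243]
force: [-0.2, -0.4, 0.1]
finger_gap: 0.999
gripper_force: 0.0
```

Emit:
{"fn": "apply_moves", "kwargs": {
  "plan": [
    [0, 0, 0, 0, 0, 0.185, -1],
    [0, 0, 0, 0, 0, 0.185, -1],
    [0, 0, 0, 0, 0, 0.185, -1],
    [0, 0, 0, 0, 0, 0.185, -1],
    [0, 0, 0, 0, 0, 0.185, -1],
    [0, 0, 0, 0, 0, 0.185, -1],
    [0, 0, 0, 0, 0, 0.185, -1],
    [0, 0, 0, 0, 0, 0.185, -1]
  ]
}}

```text
t: 4.95
tcp_pos: [0.4544, -0.0598, 0.2793]
tool_rot: [0.946, 0.052, 0.319, 0.039]
force: [-0.1, 0.5, 1.2]
finger_gap: 1.003
gripper_force: 0.0
```

```bash
cat > st.py <<'E'
from h import *
from scipy.spatial.transform import Rotation as R
np.set_printoptions(precision=3,suppress=True)
s=sense();print(s["t"],s["q"],s["tcp_pos"],s["force"]);M=R.from_quat(s["tool_rot"]).as_matrix();print(M,np.degrees(np.arccos(-M[2,2])))
th=-.045
Y=-np.array([-np.sin(th),np.cos(th),0])
for t in(40,45,50):
    a=np.radians(t);Z=np.array([np.sin(a)*np.cos(th),np.sin(a)*np.sin(th),-np.cos(a)]);T=np.c_[np.cross(Y,Z),Y,Z]
    print(t,"turn",R.from_matrix(M.T@T).as_rotvec())
E
python3 st.py
```

```text
4.95 [-0.583  0.067  2.233  0.897  0.395  0.114] [ 0.454 -0.06   0.279] [-0.054  0.529  1.194]
[[ 0.791  0.073  0.607]
 [ 0.123 -0.992 -0.04 ]
 [ 0.599  0.106 -0.794]] 37.45076913377907
40 turn [0.009 0.046 0.159]
45 turn [0.002 0.133 0.16 ]
50 turn [-0.005  0.22   0.16 ]
```

Emit:
{"fn": "apply_moves", "kwargs": {
  "plan": [
    [0, 0, 0, 0, 0.066, 0.08, -1],
    [0, 0, 0, 0, 0.066, 0.08, -1],
    [-0.015, 0.012, 0.015, 0, 0, 0, -1],
    [-0.015, 0.012, 0.015, 0, 0, 0, -1],
    [-0.02, 0, 0.02, 0, 0, 0, -1],
    [-0.02, 0, 0.02, 0, 0, 0, -1],
    [0, 0, 0, 0, 0, 0, -1]
  ]
}}

```text
t: 5.82
tcp_pos: [0.4594, -0.0856, 0.1838]
tool_rot: [0.928, -0.012, 0.373, 0.008]
force: [-0.3, 0.4, 0.1]
finger_gap: 1.002
gripper_force: 0.0
```

```bash
python3 st.py
```

```text
5.825 [-0.73   0.442  2.44   2.209  0.584 -1.278] [ 0.459 -0.086  0.184] [-0.304  0.356  0.131]
[[ 0.722 -0.028  0.692]
 [-0.015 -1.    -0.024]
 [ 0.692  0.007 -0.722]] 43.805021803037285
40 turn [-0.006 -0.066  0.018]
45 turn [-0.007  0.021  0.017]
50 turn [-0.008  0.108  0.017]
```

Emit:
{"fn": "apply_moves", "kwargs": {
  "plan": [
    [0, 0, 0, 0, -0.168, 0.017, -1],
    [0, 0, 0, 0, -0.168, 0, -1],
    [0, 0, 0, 0, -0.168, 0, -1],
    [0, 0, 0, 0, 0, 0, -1]
  ]
}}

```text
t: 6.32
tcp_pos: [0.4604, -0.0544, 0.1807]
tool_rot: [0.955, 0.002, 0.292, -0.047]
force: [-0.5, 0.2, -0.1]
finger_gap: 1.0
gripper_force: 0.0
```

```bash
python3 st.py
```

```text
6.325 [-0.64   0.355  2.304  1.487  0.419 -0.457] [ 0.46  -0.054  0.181] [-0.471  0.195 -0.068]
[[ 0.83   0.032  0.558]
 [-0.023 -0.996  0.09 ]
 [ 0.558 -0.088 -0.825]] 34.39437140544372
40 turn [-0.116  0.107  0.008]
45 turn [-0.117  0.194  0.003]
50 turn [-0.117  0.281 -0.002]
```

```bash
cat > kin.py <<'E'
import numpy as np
from scipy.spatial.transform import Rotation as R
from scipy.optimize import least_squares
D=[([.9935,.5284,1.4338,0,1.1814,-.1785],[.2423,.5754,.2304]),([-.581,.062,2.235,.899,.395,-2.852],[.454,-.058,.281]),
([-.583,.067,2.233,.897,.395,.114],[.454,-.06,.279]),([-.73,.442,2.44,2.209,.584,-1.278],[.459,-.086,.184]),([-.64,.355,2.304,1.487,.419,-.457],[.46,-.054,.181])]
def fk(q,p):
    h,L1,L2,L3,d,e,a,ex=p
    rz=lambda a:R.from_euler('z',a);ry=lambda a:R.from_euler('y',a)
    A=rz(q[0]);x=A.apply([0,d,h]);A=A*ry(q[1]);x=x+A.apply([0,0,L1]);A=A*ry(q[2]);x=x+A.apply([e,0,L2]);A=A*rz(q[3])*ry(q[4]);x=x+A.apply([0,a*0,L3]);return x,(A*rz(q[5]))
P=None
def fit():
    f=lambda p:np.r_[np.concatenate([fk(q,p)[0]-x for q,x in D])*1000,(np.array(p)-[.2,.45,.4,.3,.11,0,0,0])*.5]
    return least_squares(f,[.2,.45,.4,.3,.11,0,0,0])
def ik(x,t,p,th=-.045,q0=(-.6,.6,2.2,3.1,.3,-1.9)):
    a=np.radians(t);Y=-np.array([-np.sin(th),np.cos(th),0]);Z=np.array([np.sin(a)*np.cos(th),np.sin(a)*np.sin(th),-np.cos(a)]);T=R.from_matrix(np.c_[np.cross(Y,Z),Y,Z])*OFF
    def g(q):
        y,A=fk(q,p);return np.r_[(y-x)*5,(A.inv()*T).as_rotvec()]
    lo=[-3.08,-.75,.22,-1.43,0,-2.85];hi=[3.08,2.2,2.44,4.57,2.65,2.85]
    return least_squares(g,q0,bounds=(lo,hi))
OFF=R.identity()
E
python3 - <<'E'
import kin,numpy as np
np.set_printoptions(precision=3,suppress=True)
r=kin.fit();p=r.x;print(p,r.fun)
A=kin.fk(kin.D[0][0],p)[1].as_matrix();print(A) # tool y should be (.388,.922,0)
from scipy.spatial.transform import Rotation as R
T=R.from_quat([.198,.980,0,0]);kin.OFF=T.inv()*kin.R.from_matrix(A);print(kin.OFF.as_rotvec())
for x,t in ((.455,5),(.455,10),(.455,15),(.455,20),(.455,30),(.5,15),(.5,20),(.5,25),(.5,30),(.55,30),(.55,40),(.62,40),(.62,50)):
    for q0 in((-.6,.6,2.2,3.1,.3,-1.9),(-.6,.6,2.2,0.1,.3,1.2)):
        s=kin.ik([x,-.085,.015],t,p,q0=q0);print(x,t,s.x,round(s.cost**.5,4))
E
```

```text
[0.275 0.588 0.392 0.297 0.111 0.115 0.    0.   ] [ 0.111 -0.097  0.008 -0.431 -0.189 -0.256  0.266  0.197  0.3    0.036
  0.459 -0.077  0.227 -0.338  0.024  0.038  0.069 -0.004 -0.002  0.
  0.057  0.     0.   ]
[[-0.388 -0.922 -0.001]
 [-0.922  0.388 -0.002]
 [ 0.002  0.    -1.   ]]
[ 0.001  0.002 -1.571]
0.455 5 [-0.451  0.719  2.05   0.125  0.295  1.047] 0.0
0.455 5 [-0.451  0.719  2.05   0.125  0.295  1.047] 0.0
0.455 10 [-0.476  0.724  2.115  0.479  0.162  0.672] 0.0
0.455 10 [-0.476  0.724  2.115  0.479  0.162  0.672] 0.0
0.455 15 [-0.504  0.74   2.18   1.684  0.118 -0.559] 0.0
0.455 15 [-0.504  0.74   2.18   1.684  0.118 -0.559] 0.0
0.455 20 [-0.536  0.77   2.244  2.402  0.245 -1.312] 0.0
0.455 20 [-0.536  0.77   2.244  2.402  0.245 -1.312] 0.0
0.455 30 [-0.61   0.882  2.37   2.659  0.62  -1.67 ] 0.0
0.455 30 [-0.61   0.882  2.37   2.659  0.62  -1.67 ] 0.0
0.5 15 [-0.452  0.739  2.068  0.841  0.14   0.34 ] 0.0
0.5 15 [-0.452  0.739  2.068  0.841  0.14   0.34 ] 0.0
0.5 20 [-0.477  0.758  2.131  1.992  0.16  -0.835] 0.0
0.5 20 [-0.477  0.758  2.131  1.992  0.16  -0.835] 0.0
0.5 25 [-0.504  0.789  2.192  2.451  0.302 -1.324] 0.0
0.5 25 [-0.504  0.789  2.192  2.451  0.302 -1.324] 0.0
0.5 30 [-0.534  0.835  2.252  2.599  0.476 -1.511] 0.0
0.5 30 [-0.534  0.835  2.252  2.599  0.476 -1.511] 0.0
0.55 30 [-0.468  0.813  2.125  2.489  0.348 -1.32 ] 0.0
0.55 30 [-0.468  0.813  2.125  2.489  0.348 -1.32 ] 0.0
0.55 40 [-0.518  0.914  2.229  2.667  0.7   -1.569] 0.0
0.55 40 [-0.518  0.914  2.229  2.667  0.7   -1.569] 0.0
0.62 40 [-0.435  0.88   2.054  2.616  0.512 -1.407] 0.0
0.62 40 [-0.435  0.88   2.054  2.616  0.512 -1.407] 0.0
0.62 50 [-0.471  0.985  2.134  2.705  0.852 -1.556] 0.0
0.62 50 [-0.471  0.985  2.134  2.705  0.852 -1.556] 0.0
```

Emit:
{"fn": "apply_moves", "kwargs": {
  "plan": [
    [-0.0155, 0.0075, 0.021, 0, 0, 0, -1],
    [-0.0155, 0.0075, 0.021, 0, 0, 0, -1],
    [-0.0155, 0.0075, 0.021, 0, 0, 0, -1],
    [-0.0155, 0.0075, 0.021, 0, 0, 0, -1],
    [0, 0, 0, -0.058, -0.02, 0.005, -1],
    [0, 0, 0, -0.058, -0.02, 0.005, -1],
    [0, 0, 0, 0, 0, 0, -1],
    [0, 0, 0, 0, 0, 0, -1]
  ]
}}

```text
t: 7.32
tcp_pos: [0.4553, -0.0743, 0.0734]
tool_rot: [0.962, -0.02, 0.271, 0.006]
force: [-0.1, -0.6, 0.2]
finger_gap: 1.004
gripper_force: 0.0
```

```bash
sed -i 's/(40,45,50)/(30,40,46)/' st.py; python3 st.py
python3 - <<'E'
from h import *
im=snapshot("top");cv2.imwrite("pics/t1.png",cv2.resize(im[135:350,235:460],None,fx=2.6,fy=2.6,interpolation=cv2.INTER_CUBIC)[:,:,::-1])
E
```

```text
7.325 [-0.59   0.699  2.383  2.537  0.499 -1.507] [ 0.455 -0.074  0.073] [-0.107 -0.635  0.24 ]
[[ 0.853 -0.041  0.521]
 [-0.035 -0.999 -0.022]
 [ 0.521  0.    -0.853]] 31.429665126831427
30 turn [-0.002 -0.025  0.003]
40 turn [-0.002  0.15   0.003]
46 turn [-0.002  0.254  0.003]
```

View pics/t1.png

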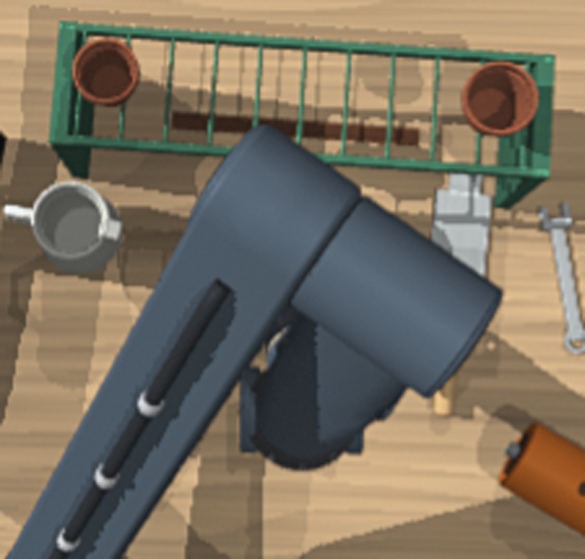

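Emit:
{"fn": "apply_moves", "kwargs": {
  "plan": [
    [-0.016, 0.005, 0.0255, 0, 0, 0, -1],
    [-0.0155, 0.005, 0.0255, 0, 0, 0, -1],
    [0.004, 0, 0.0025, 0, 0, 0, -1],
    [0.005, 0, 0.003, 0, 0, 0, -1],
    [0, 0, 0, 0, 0, 0, -1]
  ]
}}

```text
t: 8.0
tcp_pos: [0.4662, -0.0847, 0.015]
tool_rot: [0.962, -0.019, 0.272, 0.007]
force: [0.0, -0.2, -0.2]
finger_gap: 1.003
gripper_force: 0.0
```

```bash
python3 st.py
python3 - <<'E'
from h import *
im=snapshot("scene");cv2.imwrite("pics/s1.png",cv2.resize(im[180:410,180:460],None,fx=2.6,fy=2.6,interpolation=cv2.INTER_CUBIC)[:,:,::-1])
E
```

```text
8.0 [-0.599  0.889  2.361  2.665  0.646 -1.67 ] [ 0.466 -0.085  0.015] [ 0.046 -0.249 -0.181]
[[ 0.851 -0.04   0.523]
 [-0.033 -0.999 -0.023]
 [ 0.524  0.002 -0.852]] 31.596137952530572
30 turn [-0.001 -0.028  0.005]
40 turn [-0.001  0.147  0.005]
46 turn [-0.001  0.251  0.005]
```

View pics/s1.png

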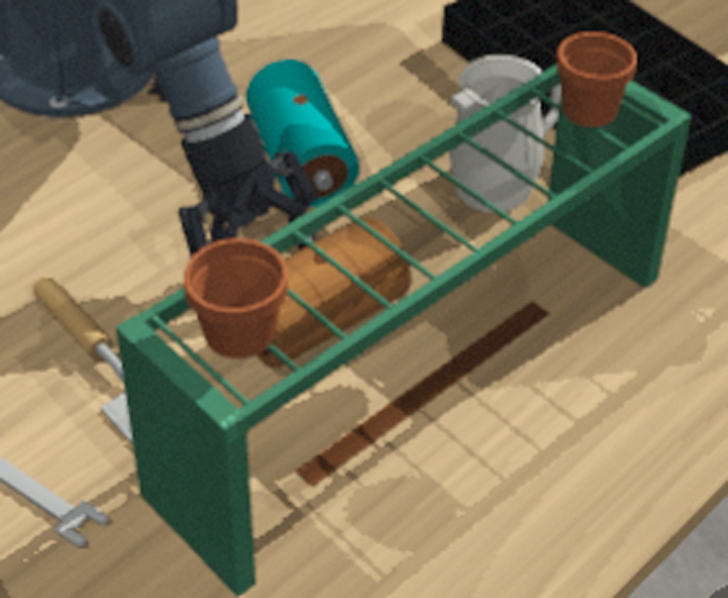

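Emit:
{"fn": "apply_moves", "kwargs": {
  "plan": [
    [0.0026, 0, 0.0016, 0, 0, 0, -1],
    [0.0026, 0, 0.0016, 0, 0.006, 0, -1],
    [0.0026, 0, 0.0016, 0, 0.006, 0, -1],
    [0.0026, 0, 0.0016, 0, 0.006, 0, -1],
    [0.0026, 0, 0.0016, 0, 0.006, 0, -1],
    [0.0026, 0, 0.0016, 0, 0.006, 0, -1],
    [0.0026, 0, 0.0016, 0, 0.006, 0, -1],
    [0.0026, 0, 0.0016, 0, 0.006, 0, -1]
  ]
}}

```text
t: 9.05
tcp_pos: [0.4896, -0.0854, 0.0134]
tool_rot: [0.957, -0.02, 0.291, 0.006]
force: [0.1, -0.3, -0.3]
finger_gap: 1.001
gripper_force: 0.0
```

Emit:
{"fn": "apply_moves", "kwargs": {
  "plan": [
    [0.0025, 0, 0.0017, 0, 0.007, 0, -1],
    [0.0025, 0, 0.0017, 0, 0.007, 0, -1],
    [0.0025, 0, 0.0017, 0, 0.007, 0, -1],
    [0.0025, 0, 0.0017, 0, 0.007, 0, -1],
    [0.0025, 0, 0.0017, 0, 0.007, 0, -1],
    [0.0025, 0, 0.0017, 0, 0.007, 0, -1],
    [0.0025, 0, 0.0017, 0, 0.007, 0, -1],
    [0.0025, 0, 0.0017, 0, 0.007, 0, -1]
  ]
}}

```text
t: 10.05
tcp_pos: [0.5138, -0.0864, 0.0139]
tool_rot: [0.948, -0.02, 0.317, 0.007]
force: [0.1, 0.3, -0.9]
finger_gap: 0.997
gripper_force: 0.0
```

Emit:
{"fn": "apply_moves", "kwargs": {
  "plan": [
    [0.0024, 0, 0.0018, 0, 0.007, 0, -1],
    [0.0024, 0, 0.0018, 0, 0.007, 0, -1],
    [0.0024, 0, 0.0018, 0, 0.007, 0, -1],
    [0.0024, 0, 0.0018, 0, 0.007, 0, -1],
    [0.0024, 0, 0.0018, 0, 0.007, 0, -1],
    [0.0024, 0, 0.0018, 0, 0.007, 0, -1],
    [0.0024, 0, 0.0018, 0, 0.007, 0, -1],
    [0.0024, 0, 0.0018, 0, 0.007, 0, -1]
  ]
}}

```text
t: 11.05
tcp_pos: [0.5377, -0.0874, 0.0145]
tool_rot: [0.939, -0.019, 0.344, 0.007]
force: [-0.8, -1.3, 0.5]
finger_gap: 1.0
gripper_force: 0.0
```

```bash
python3 st.py
python3 - <<'E'
from h import *
im=snapshot("scene");cv2.imwrite("pics/s2.png",cv2.resize(im[180:410,180:460],None,fx=2.6,fy=2.6,interpolation=cv2.INTER_CUBIC)[:,:,::-1])
E
```

```text
11.05 [-0.543  0.928  2.263  2.666  0.745 -1.605] [ 0.538 -0.087  0.015] [-0.81  -1.293  0.451]
[[ 0.763 -0.041  0.645]
 [-0.032 -0.999 -0.027]
 [ 0.646 -0.    -0.763]] 40.232592330623135
30 turn [-0.002 -0.179  0.003]
40 turn [-0.002 -0.004  0.003]
46 turn [-0.003  0.101  0.003]
```

View pics/s2.png

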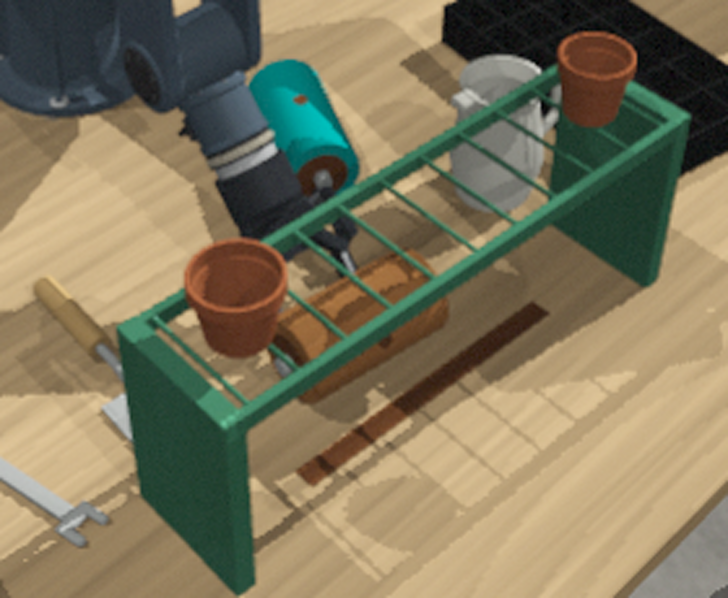

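The roller is turning as it goes. The plug has come round to the front at (386,340), and the drum looks parallel to the strip.

Emit:
{"fn": "apply_moves", "kwargs": {
  "plan": [
    [0.0023, 0, 0.002, 0, 0.007, 0, -1],
    [0.0023, 0, 0.002, 0, 0.007, 0, -1],
    [0.0023, 0, 0.002, 0, 0.007, 0, -1],
    [0.0023, 0, 0.002, 0, 0.007, 0, -1],
    [0.0023, 0, 0.002, 0, 0.007, 0, -1],
    [0.0023, 0, 0.002, 0, 0.007, 0, -1],
    [0.0023, 0, 0.002, 0, 0.007, 0, -1],
    [0.0023, 0, 0.002, 0, 0.007, 0, -1]
  ]
}}

```text
t: 12.1
tcp_pos: [0.5621, -0.0884, 0.0148]
tool_rot: [0.929, -0.019, 0.37, 0.008]
force: [0.5, 0.5, -0.5]
finger_gap: 1.0
gripper_force: 0.0
```

Emit:
{"fn": "apply_moves", "kwargs": {
  "plan": [
    [0.0021, 0, 0.0021, 0, 0.007, 0, -1],
    [0.0021, 0, 0.0021, 0, 0.007, 0, -1],
    [0.0021, 0, 0.0021, 0, 0.007, 0, -1],
    [0.0021, 0, 0.0021, 0, 0.007, 0, -1],
    [0.0021, 0, 0.0021, 0, 0.007, 0, -1],
    [0.0018, 0, 0.0018, 0, 0.007, 0, -1],
    [0.0017, 0, 0.0017, 0, 0, 0, -1],
    [0.0016, 0, 0.0016, 0, 0, 0, -1]
  ]
}}

```text
t: 13.1
tcp_pos: [0.5841, -0.0893, 0.0147]
tool_rot: [0.921, -0.019, 0.389, 0.008]
force: [-0.2, 0.3, 0.0]
finger_gap: 0.999
gripper_force: 0.0
```

Emit:
{"fn": "apply_moves", "kwargs": {
  "plan": [
    [0.0012, 0, 0.0013, 0, 0, 0, -1],
    [0.0011, 0, 0.0012, 0, 0, 0, -1],
    [0.001, 0, 0.0011, 0, 0, 0, -1],
    [0.001, 0, 0.0011, 0, 0, 0, -1],
    [0.001, 0, 0.0011, 0, 0, 0, -1],
    [0.001, 0, 0.0011, 0, 0, 0, -1],
    [0.001, 0, 0.0011, 0, 0, 0, -1],
    [0.001, 0, 0.0011, 0, 0, 0, -1]
  ]
}}

```text
t: 14.1
tcp_pos: [0.5963, -0.0898, 0.0143]
tool_rot: [0.921, -0.019, 0.389, 0.008]
force: [-0.1, 1.0, 0.2]
finger_gap: 1.0
gripper_force: 0.0
```

```bash
python3 st.py
python3 - <<'E'
from h import *
im=snapshot("scene");cv2.imwrite("pics/s3.png",cv2.resize(im[180:410,180:460],None,fx=2.6,fy=2.6,interpolation=cv2.INTER_CUBIC)[:,:,::-1])
E
```

```text
14.1 [-0.495  0.951  2.161  2.675  0.773 -1.552] [ 0.596 -0.09   0.014] [-0.112  0.973  0.205]
[[ 0.696 -0.041  0.717]
 [-0.029 -0.999 -0.03 ]
 [ 0.717 -0.    -0.697]] 45.81749017406585
30 turn [-0.002 -0.276  0.003]
40 turn [-0.002 -0.102  0.003]
46 turn [-0.003  0.003  0.002]
```

View pics/s3.png

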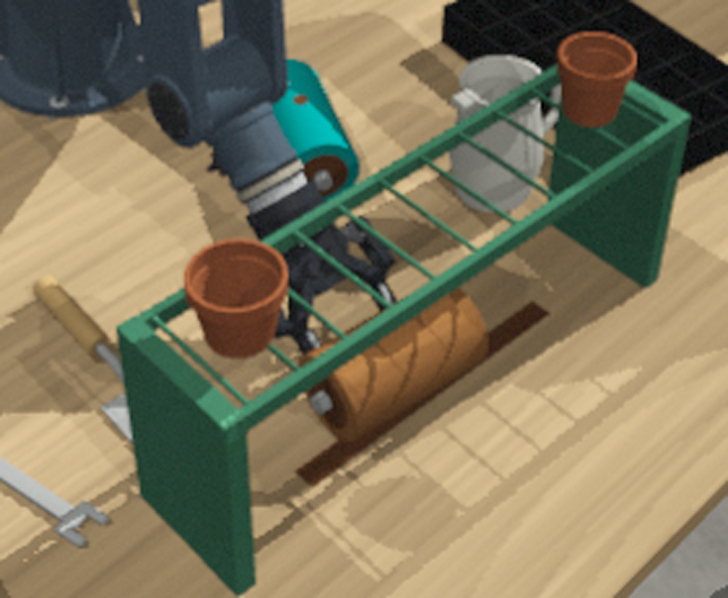

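The right axle stub is at about (320,401) in s3. The drum is parallel to the strip and a little short of it, and the plug is now underneath.

Run:
```python
from h import *
np.set_printoptions(precision=4,suppress=True)
p=cast("scene",np.array([[320,401]])/2.6+180-.3,.045)[0]
th=-.045;X=np.array([np.cos(th),np.sin(th)]);Y=np.array([-np.sin(th),np.cos(th)])
d=p[:2]-[.663,-.067];print(p,d@X,d@Y)
# predicted axle tip px for centred roller
for s in(-.03,-.02,-.01,0):
    c=np.array([.663,-.067])+s*X-.025*Y-.092*Y;print(s,(proj("scene",[[*c,.045]])[0]-180+.3)*2.6)
```

```text
[ 0.6266 -0.1784  0.045 ] -0.031370353979784875 -0.11288999029022857
-0.03 [317.619  404.2182]
-0.02 [324.9047 410.5828]
-0.01 [332.2533 417.0029]
0 [339.6657 423.4791]
```

Emit:
{"fn": "apply_moves", "kwargs": {
  "plan": [
    [0.001, 0, 0.001, 0, 0, 0, -1],
    [0.001, 0, 0.001, 0, 0, 0, -1],
    [0.001, 0, 0.001, 0, 0, 0, -1],
    [0.001, 0, 0.001, 0, 0, 0, -1],
    [0.001, 0, 0.001, 0, 0, 0, -1],
    [0.001, 0, 0.001, 0, 0, 0, -1],
    [0.001, 0, 0.001, 0, 0, 0, -1],
    [0.001, 0, 0.001, 0, 0, 0, -1]
  ]
}}

```text
t: 15.15
tcp_pos: [0.6076, -0.0903, 0.0145]
tool_rot: [0.921, -0.019, 0.389, 0.008]
force: [-0.0, 0.0, 0.8]
finger_gap: 1.005
gripper_force: 0.0
```

Emit:
{"fn": "apply_moves", "kwargs": {
  "plan": [
    [0.0008, 0, 0.0008, 0, 0, 0, -1],
    [0.0006, 0, 0.0006, 0, 0, 0, -1],
    [0.0004, 0, 0.0004, 0, 0, 0, -1],
    [0, 0, 0, 0, 0, 0, -1],
    [0, 0, 0, 0, 0, 0, -1],
    [0, 0, 0, 0, 0, 0, -1],
    [0, 0, 0, 0, 0, 0, -1],
    [0, 0, 0, 0, 0, 0, -1]
  ]
}}

```text
t: 16.15
tcp_pos: [0.6101, -0.0904, 0.0145]
tool_rot: [0.921, -0.019, 0.389, 0.008]
force: [0.0, 0.2, -1.0]
finger_gap: 1.0
gripper_force: 0.0
```

```bash
python3 st.py|head -1
python3 - <<'E'
from h import *
im=snapshot("scene");cv2.imwrite("pics/s4.png",cv2.resize(im[260:380,270:410],None,fx=5,fy=5,interpolation=cv2.INTER_CUBIC)[:,:,::-1])
E
```

```text
16.15 [-0.48   0.942  2.127  2.67   0.734 -1.524] [ 0.61  -0.09   0.014] [ 0.017  0.246 -1.043]
```

View pics/s4.png

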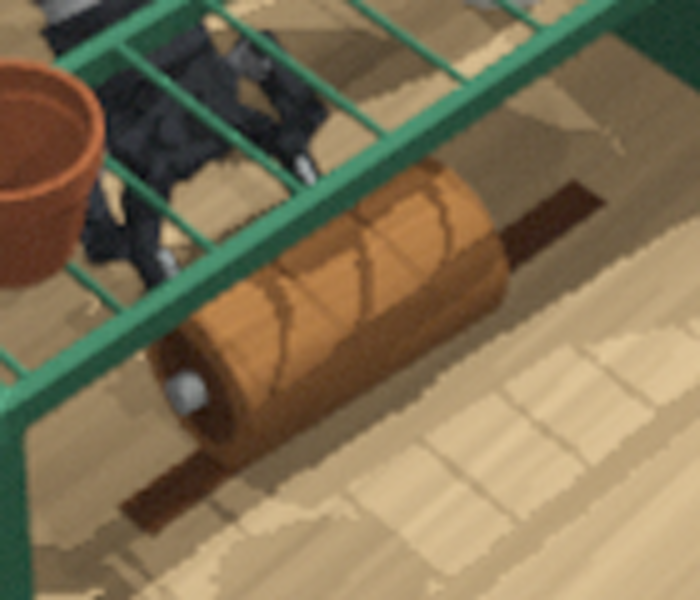

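The stub tip is at (186,394) and the front lower silhouette runs from (232,468) to (508,287). The roller is over the strip, so I'll measure how far off the middle it is.

Run:
```python
from h import *
np.set_printoptions(precision=4,suppress=True)
f=lambda p:np.array(p,float)/5+[270,260]-.4
c=calibration("scene");o=-c["R"].T@c["t"];print("cam",o)
th=-.045;X=np.array([np.cos(th),np.sin(th)]);Y=np.array([-np.sin(th),np.cos(th)])
S=np.array([.663,-.067])
p=cast("scene",f([[186,394]]),.045)[0];d=p[:2]-S;print("stub",p,d@X,d@Y)
for q in([240,464],[350,393],[500,293]):
    r=cast("scene",f([q]),.02)[0];v=o-r;e=np.arctan2(v[2],v[:2]@X)
    r=cast("scene",f([q]),.045-.045*np.cos(e))[0];d=r[:2]-S;print("sil",d@X-.045*np.sin(e),d@Y)
r=cast("scene",f([[135,515],[590,192]]),0)[:,:2]-S;print("strip ends",r@X,r@Y)
im=snapshot("top");h=cv2.cvtColor(im,cv2.COLOR_RGB2HSV)
m=((h[...,0]<16)&(h[...,1]>125)&(h[...,2]>80)).astype(np.uint8);m[:140]=0;m[240:]=0;m[:,:300]=0;m[:,400:]=0
n,l,st,ce=cv2.connectedComponentsWithStats(m)
for i in range(1,n):
    if st[i,4]>30:print(st[i],ce[i],cast("top",[ce[i]],.08))
```

```text
cam [ 1.2508 -0.7721  1.0703]
stub [ 0.643 -0.181  0.045] -0.014856116926680114 -0.11483260652326205
sil -0.019390595544424922 -0.11171877333869937
sil -0.015135173415948971 -0.0435664028857739
sil -0.010450534939730121 0.056708021886190826
strip ends [-0.0045 -0.0009] [-0.1565  0.1601]
[370 173  14   8  59] [377.8983 175.9661] [[ 0.6733 -0.1598  0.08  ]]
```

Emit:
{"fn": "apply_moves", "kwargs": {
  "plan": [
    [0.0007, 0, 0.0007, 0, 0, 0, -1],
    [0.0007, 0, 0.0007, 0, 0, 0, -1],
    [0.0007, 0, 0.0007, 0, 0, 0, -1],
    [0.0007, 0, 0.0007, 0, 0, 0, -1],
    [0.0007, 0, 0.0007, 0, 0, 0, -1],
    [0.0007, 0, 0.0007, 0, 0, 0, -1],
    [0.0007, 0, 0.0007, 0, 0, 0, -1],
    [0.0007, 0, 0.0007, 0, 0, 0, -1]
  ]
}}

```text
t: 17.25
tcp_pos: [0.618, -0.0907, 0.0146]
tool_rot: [0.921, -0.019, 0.389, 0.008]
force: [-0.8, -0.1, -1.2]
finger_gap: 1.001
gripper_force: 0.0
```

Emit:
{"fn": "apply_moves", "kwargs": {
  "plan": [
    [0.0005, 0, 0.0005, 0, 0, 0, -1],
    [0.0004, 0, 0.0004, 0, 0, 0, -1],
    [0.0004, 0, 0.0004, 0, 0, 0, -1],
    [0.0003, 0, 0.0003, 0, 0, 0, -1],
    [0, 0, 0, 0, 0, 0, -1],
    [0, 0, 0, 0, 0, 0, -1],
    [0, 0, 0, 0, 0, 0, -1],
    [0, 0, 0, 0, 0, 0, -1]
  ]
}}

```text
t: 18.25
tcp_pos: [0.6202, -0.0909, 0.0146]
tool_rot: [0.921, -0.019, 0.389, 0.008]
force: [0.2, -0.3, -0.5]
finger_gap: 0.999
gripper_force: 0.0
```

```bash
python3 st.py|head -1
python3 - <<'E'
from h import *
im=snapshot("scene");cv2.imwrite("pics/s5.png",cv2.resize(im[260:380,270:410],None,fx=5,fy=5,interpolation=cv2.INTER_CUBIC)[:,:,::-1])
E
```

```text
18.25 [-0.469  0.936  2.101  2.666  0.706 -1.504] [ 0.62  -0.091  0.015] [ 0.168 -0.329 -0.467]
```

View pics/s5.png

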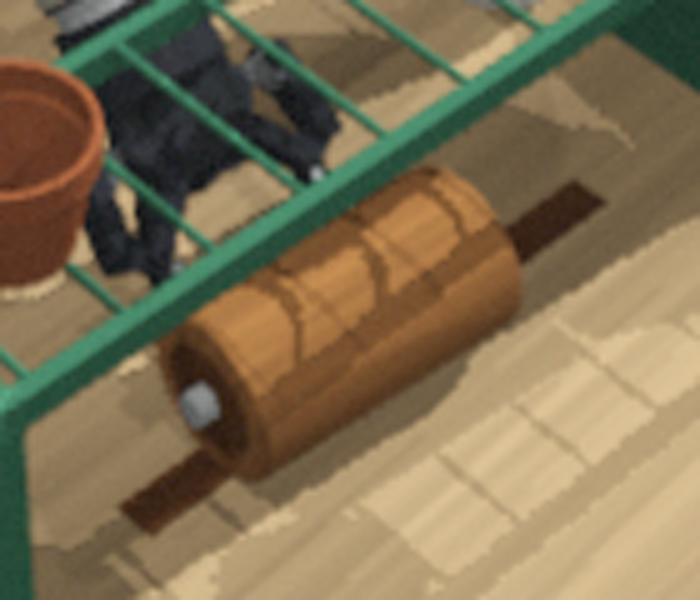

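The stub is now at (200,406) and the silhouette runs from about (258,478) to (515,302). The strip shows evenly past both ends of the drum.

Run:
```python
from h import *
np.set_printoptions(precision=4,suppress=True)
im=snapshot("scene");h=cv2.cvtColor(im,cv2.COLOR_RGB2HSV)
f=lambda p:np.array(p,float)/5+[270,260]-.4
c=calibration("scene");o=-c["R"].T@c["t"]
th=-.045;X=np.array([np.cos(th),np.sin(th)]);Y=np.array([-np.sin(th),np.cos(th)]);S=np.array([.663,-.067])
d=cast("scene",f([[200,406]]),.045)[0,:2]-S;print("stub",d@X,d@Y)
# silhouette from mask: lowest drum pixel per column
m=(h[...,1]>120)&(h[...,0]<16)&(h[...,2]>75)
pts=[]
for u in range(326,369,3):
    v=np.where(m[300:365,u])[0]
    if len(v):
        v=v.max()+300.5;r=cast("scene",[[u,v]],.02)[0];w=o-r;e=np.arctan2(w[2],w[:2]@X)
        r=cast("scene",[[u,v]],.045-.045*np.cos(e))[0,:2]-S;pts.append((r@Y,r@X-.045*np.sin(e)))
pts=np.array(pts);print(pts);k=np.polyfit(*pts.T,1);print("slope",k[0],"at centre",np.polyval(k,-.024))
```

```text
stub -0.005086816757638965 -0.11474941998238304
[[-0.0975 -0.0059]
 [-0.0882 -0.0054]
 [-0.081  -0.0028]
 [-0.0695 -0.0045]
 [-0.0621 -0.0018]
 [-0.0505 -0.0035]
 [-0.0431 -0.0008]
 [-0.0334 -0.0003]
 [-0.0237  0.0002]
 [-0.0139  0.0007]
 [-0.0063  0.0034]
 [ 0.0059  0.0017]
 [ 0.0135  0.0044]
 [ 0.0259  0.0027]
 [ 0.0361  0.0033]]
slope 0.07440748461596347 at centre 4.324683879529151e-05
```

The position is good (centre at about 0), but the roller has kept its starting yaw of about 0.06 rad relative to the strip. I'll back off and nudge the near edge of its left end face with the closed fingers to square it up.

Emit:
{"fn": "apply_moves", "kwargs": {
  "plan": [
    [-0.002, 0, -0.002, 0, 0, 0, -1],
    [-0.008, 0, -0.0083, 0, 0, 0, -1],
    [-0.0105, 0, -0.0108, 0, 0, 0, -1],
    [-0.0105, 0, -0.0108, 0, 0, 0, -1],
    [-0.0105, 0, -0.0108, 0, 0, 0, -1],
    [0.007, -0.0275, -0.007, 0, 0, 0, 1],
    [0.007, -0.0275, -0.007, 0, 0, 0, 1],
    [0, -0.0275, 0, 0, 0, 0, 1]
  ]
}}

```text
t: 19.35
tcp_pos: [0.563, -0.0056, 0.0349]
tool_rot: [0.921, -0.02, 0.389, 0.008]
force: [0.7, -0.2, 0.2]
finger_gap: 0.38
gripper_force: 0.0
```

Emit:
{"fn": "apply_moves", "kwargs": {
  "plan": [
    [0, -0.0275, 0, 0, 0, 0, 1],
    [0, 0, 0, 0, 0, 0, 1],
    [0, 0, 0, 0, 0, 0, 1],
    [0, 0, 0, 0, 0, 0, 1]
  ]
}}

```text
t: 19.85
tcp_pos: [0.565, 0.0202, 0.0343]
tool_rot: [0.921, -0.02, 0.389, 0.008]
force: [0.0, -0.5, -0.2]
finger_gap: -0.001
gripper_force: 0.0
```

```bash
cat > meas.py <<'E'
from h import *
np.set_printoptions(precision=4,suppress=True)
im=snapshot("scene");h=cv2.cvtColor(im,cv2.COLOR_RGB2HSV)
c=calibration("scene");o=-c["R"].T@c["t"]
th=-.045;X=np.array([np.cos(th),np.sin(th)]);Y=np.array([-np.sin(th),np.cos(th)]);S=np.array([.663,-.067])
m=(h[...,1]>120)&(h[...,0]<16)&(h[...,2]>75);pts=[]
for u in range(326,369):
    v=np.where(m[300:365,u])[0].max()+300.5;r=cast("scene",[[u,v]],.02)[0];w=o-r;e=np.arctan2(w[2],w[:2]@X)
    r=cast("scene",[[u,v]],.045-.045*np.cos(e))[0,:2]-S;pts.append((r@Y,r@X-.045*np.sin(e)))
k=np.polyfit(*np.array(pts).T,1);print("slope",k[0],"at centre",np.polyval(k,-.024))
# stub: bright grey pixels near right end
g=((h[...,1]<60)&(h[...,2]>110)).astype(np.uint8);g[:328]=0;g[352:]=0;g[:,:302]=0;g[:,318:]=0
ys,xs=np.where(g);print("stub px",len(xs),xs.mean(),ys.mean());d=cast("scene",[[xs.mean(),ys.mean()]],.045)[0,:2]-S;print("stub",d@X,d@Y)
# strip free end pieces: far edge line slope
s=((h[...,2]<75)&(h[...,0]<16)&(h[...,1]>110)).astype(np.uint8)
for a,b in(((290,322),(350,370)),((372,395),(292,320))):
    z=np.zeros_like(s);z[b[0]:b[1],a[0]:a[1]]=s[b[0]:b[1],a[0]:a[1]];ys,xs=np.where(z);d=cast("scene",np.c_[xs,ys],0)[:,:2]-S;print("strip",len(xs),np.median(d@X),np.median(d@Y))
E
python3 meas.py;python3 st.py|head -4
```

```text
slope 0.07021010668620506 at centre 0.0002070816869559071
stub px 24 309.9583333333333 339.5833333333333
stub -0.007222257050796467 -0.1116897484900623
strip 157 -0.0024088858306988473 -0.12902077959438768
strip 106 -0.0013796939038294518 0.13039903207534248
19.9 [-0.236  0.929  2.267  2.959  0.853 -1.585] [0.565 0.02  0.034] [ 0.768 -0.78   0.79 ]
[[ 0.696 -0.044  0.716]
 [-0.03  -0.999 -0.031]
 [ 0.717  0.    -0.697]] 45.81605783000684
```

Emit:
{"fn": "apply_moves", "kwargs": {
  "plan": [
    [0.0115, 0, 0.0118, 0, 0, 0, 1],
    [0.0115, 0, 0.0118, 0, 0, 0, 1],
    [0.0115, 0, 0.0118, 0, 0, 0, 1],
    [0.0115, 0, 0.0118, 0, 0, 0, 1],
    [0, 0.002, 0, 0, 0, 0, 1],
    [0, 0.002, 0, 0, 0, 0, 1],
    [0, 0.002, 0, 0, 0, 0, 1],
    [0, 0.002, 0, 0, 0, 0, 1]
  ]
}}

```text
t: 20.9
tcp_pos: [0.6299, 0.0106, 0.0342]
tool_rot: [0.921, -0.019, 0.389, 0.008]
force: [0.7, -1.0, 0.2]
finger_gap: 0.003
gripper_force: 0.0
```

```bash
python3 meas.py|head -3;python3 st.py|head -1
```

```text
slope 0.07037431580356891 at centre 0.00020845252057505206
stub px 24 309.9583333333333 339.5833333333333
stub -0.007222257050796467 -0.1116897484900623
20.95 [-0.223  0.887  2.101  2.927  0.648 -1.525] [0.63  0.01  0.034] [-0.394  0.955 -0.836]
```

Not touching yet, so I'll advance in small steps.

Emit:
{"fn": "apply_moves", "kwargs": {
  "plan": [
    [0, 0.0015, 0, 0, 0, 0, 1],
    [0, 0.0015, 0, 0, 0, 0, 1],
    [0, 0.001, 0, 0, 0, 0, 1],
    [0, 0, 0, 0, 0, 0, 1]
  ]
}}

```text
t: 21.45
tcp_pos: [0.6304, 0.0068, 0.0345]
tool_rot: [0.921, -0.019, 0.389, 0.008]
force: [-0.5, -0.3, -0.4]
finger_gap: 0.002
gripper_force: 0.0
```

```bash
python3 meas.py|head -3;python3 st.py|head -1
```

```text
slope 0.07619023780952162 at centre 0.00026277238909481527
stub px 25 309.92 339.68
stub -0.007067824119373707 -0.11195053471404406
21.5 [-0.231  0.887  2.101  2.916  0.649 -1.523] [0.63  0.007 0.035] [ 0.587  0.483 -0.356]
```

Emit:
{"fn": "apply_moves", "kwargs": {
  "plan": [
    [0, 0.001, 0, 0, 0, 0, 1],
    [0, 0.001, 0, 0, 0, 0, 1],
    [0, 0.001, 0, 0, 0, 0, 1],
    [0, 0, 0, 0, 0, 0, 1]
  ]
}}

```text
t: 22.0
tcp_pos: [0.6303, 0.0037, 0.0345]
tool_rot: [0.921, -0.019, 0.389, 0.008]
force: [0.5, 0.6, -0.0]
finger_gap: -0.001
gripper_force: 0.0
```

```bash
python3 meas.py|head -3;python3 st.py|head -1
```

```text
slope 0.07571149859232193 at centre 0.00036674680200006644
stub px 24 309.9583333333333 339.5833333333333
stub -0.007222257050796467 -0.1116897484900623
22.05 [-0.239  0.887  2.101  2.907  0.65  -1.521] [0.63  0.004 0.035] [-0.466 -0.958 -0.687]
```

Emit:
{"fn": "apply_moves", "kwargs": {
  "plan": [
    [0, 0.001, 0, 0, 0, 0, 1],
    [0, 0.001, 0, 0, 0, 0, 1],
    [0, 0.001, 0, 0, 0, 0, 1],
    [0, 0.001, 0, 0, 0, 0, 1],
    [0, 0, 0, 0, 0, 0, 1]
  ]
}}

```text
t: 22.68
tcp_pos: [0.6301, -0.0003, 0.0345]
tool_rot: [0.921, -0.019, 0.389, 0.008]
force: [0.7, 0.6, 0.2]
finger_gap: -0.003
gripper_force: 0.0
```

```bash
python3 meas.py|head -3;python3 st.py|head -1
```

```text
slope 0.07458591638982574 at centre -2.3508111274734428e-05
stub px 24 309.9583333333333 339.5833333333333
stub -0.007222257050796467 -0.1116897484900623
22.725 [-0.249  0.887  2.102  2.896  0.651 -1.519] [ 0.63  -0.     0.034] [0.108 0.287 1.396]
```

Emit:
{"fn": "apply_moves", "kwargs": {
  "plan": [
    [0, 0.001, 0, 0, 0, 0, 1],
    [0, 0.001, 0, 0, 0, 0, 1],
    [0, 0.001, 0, 0, 0, 0, 1],
    [0, 0, 0, 0, 0, 0, 1]
  ]
}}

```text
t: 23.22
tcp_pos: [0.6298, -0.0029, 0.0345]
tool_rot: [0.921, -0.019, 0.389, 0.008]
force: [-0.4, 2.2, 1.2]
finger_gap: 0.003
gripper_force: 1.0
```

```bash
python3 meas.py|head -3;python3 st.py|head -1
```

```text
slope 0.07106647810885458 at centre 0.0005933998304714719
stub px 27 309.74074074074076 340.22222222222223
stub -0.0061461664216109465 -0.1133493553458697
23.275 [-0.255  0.887  2.103  2.887  0.652 -1.517] [ 0.63  -0.003  0.035] [-1.256  2.719 -0.295]
```

Contact: the force is now +2.5 N in y and the stub is starting to shift. I'll continue.

Emit:
{"fn": "apply_moves", "kwargs": {
  "plan": [
    [0, 0.001, 0, 0, 0, 0, 1],
    [0, 0.001, 0, 0, 0, 0, 1],
    [0, 0.0005, 0, 0, 0, 0, 1],
    [0, 0, 0, 0, 0, 0, 1]
  ]
}}

```text
t: 23.78
tcp_pos: [0.6298, -0.0057, 0.0345]
tool_rot: [0.921, -0.019, 0.389, 0.008]
force: [-0.5, 1.8, 0.6]
finger_gap: -0.001
gripper_force: 1.1
```

```bash
python3 meas.py|head -3;python3 st.py|head -1
```

```text
slope 0.05193297905601823 at centre 0.0014684409656603016
stub px 26 309.7307692307692 341.2307692307692
stub -0.003927346803034716 -0.11538134748360954
23.825 [-0.262  0.887  2.103  2.88   0.652 -1.516] [ 0.63  -0.006  0.035] [-0.541  3.026  1.172]
```

Emit:
{"fn": "apply_moves", "kwargs": {
  "plan": [
    [0, 0.001, 0, 0, 0, 0, 1],
    [0, 0.001, 0, 0, 0, 0, 1],
    [0, 0.001, 0, 0, 0, 0, 1],
    [0, 0.001, 0, 0, 0, 0, 1],
    [0, 0, 0, 0, 0, 0, 1]
  ]
}}

```text
t: 24.45
tcp_pos: [0.6297, -0.0098, 0.0345]
tool_rot: [0.921, -0.019, 0.389, 0.008]
force: [-0.9, 0.6, 0.5]
finger_gap: -0.001
gripper_force: 1.0
```

```bash
python3 meas.py|head -3;python3 st.py|head -1
```

```text
slope 0.03567547016935421 at centre 0.0029608015315487186
stub px 27 309.25925925925924 342.6666666666667
stub -0.0015001044717560328 -0.119055464513488
24.5 [-0.272  0.887  2.103  2.869  0.653 -1.514] [ 0.63  -0.01   0.035] [-0.68   1.743  1.107]
```

Emit:
{"fn": "apply_moves", "kwargs": {
  "plan": [
    [0, 0.001, 0, 0, 0, 0, 1],
    [0, 0.001, 0, 0, 0, 0, 1],
    [0, 0.001, 0, 0, 0, 0, 1],
    [0, 0, 0, 0, 0, 0, 1]
  ]
}}

```text
t: 25.0
tcp_pos: [0.6295, -0.0128, 0.0345]
tool_rot: [0.921, -0.019, 0.389, 0.008]
force: [-0.6, 1.5, 1.2]
finger_gap: -0.0
gripper_force: 1.0
```

```bash
python3 meas.py
```

```text
slope 0.02522783683453036 at centre 0.0035004120069302347
stub px 27 309.1111111111111 343.85185185185185
stub 0.0008718165376009846 -0.12165670134355042
strip 180 -0.0008990568249794466 -0.12401531238777894
strip 118 -0.0012687717461311318 0.1300500339894914
```

The remaining error is about 0.02 rad in yaw and about 4 mm across, which is good enough. I'll back off sideways, then withdraw.

Emit:
{"fn": "apply_moves", "kwargs": {
  "plan": [
    [0, -0.002, 0, 0, 0, 0, 1],
    [0, -0.01, 0, 0, 0, 0, 1],
    [0, -0.015, 0, 0, 0, 0, 1],
    [-0.015, 0, -0.0154, 0, 0, 0, 1],
    [-0.02, 0, -0.0205, 0, 0, 0, 1],
    [-0.02, 0, -0.0205, 0, 0, 0, 1],
    [-0.02, 0, -0.0205, 0, 0, 0, 1],
    [0.01, 0, -0.01, 0, 0, 0, 1]
  ]
}}

```text
t: 26.05
tcp_pos: [0.5203, 0.0194, 0.0463]
tool_rot: [0.922, -0.02, 0.386, 0.007]
force: [0.4, 0.1, 0.6]
finger_gap: 0.002
gripper_force: 0.0
```

Emit:
{"fn": "apply_moves", "kwargs": {
  "plan": [
    [0, 0, 0, 0, 0, 0, 1],
    [0, 0, 0, 0, 0, 0, 1],
    [0, 0, 0, 0, 0, 0, 1],
    [0, 0, 0, 0, 0, 0, 1],
    [0, 0, 0, 0, 0, 0, 1],
    [0, 0, 0, 0, 0, 0, 1],
    [0, 0, 0, 0, 0, 0, 1],
    [0, 0, 0, 0, 0, 0, 1]
  ]
}}

```text
t: 27.05
tcp_pos: [0.5232, 0.0187, 0.0485]
tool_rot: [0.921, -0.019, 0.389, 0.008]
force: [0.1, -0.5, -0.2]
finger_gap: 0.002
gripper_force: 0.0
```

```bash
python3 meas.py;python3 st.py|head -1
```

```text
slope 0.022928129086481047 at centre 0.0038808839234915626
stub px 24 309.25 343.9166666666667
stub 0.0012315816053883404 -0.12154414455346985
strip 189 -0.0008065915029595079 -0.12371279866574304
strip 118 -0.0009387238601166085 0.12879426134395622
27.1 [-0.275  0.945  2.384  2.94   0.983 -1.623] [0.523 0.019 0.048] [0.857 0.445 0.091]
```

```bash
python3 -c "
from station import *
print(sign_off())"
```

```text
the job is handed in; nothing more can be done
None
```

The roller is at rest under the shelf, about 4–5 mm past the strip's middle line, about 0.02 rad off parallel and within the strip's length (about 30 mm right of its middle); it was rolled there on the bench, squared with a small sideways nudge on its end, and handed in at about 27 s with the arm clear.

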